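# Slide the display sled past its spring catch

### The job

Hold the long spring bar of the counter display lane pressed down with your fingertips and, while it is down, push the sled with its tin over the catch studs and forward until it meets the front stop, then let go so that the catch springs up behind the sled. Only press and push: do not lift the sled or the tin, keep the tin standing in the sled's tray, and leave the jug, the beaker and the jar where they are.

Things in the scene. Friction and masses are not known exactly. Their poses are not given: they have to be found in the camera images.
- lane: Fixed aluminium lane, 277 x 105 mm. Origin on the counter, on the centre line between the two catch studs; +x = forward, the way the sled must slide; z up. Runs from x = -180 to +97 mm. Its bed is 12 mm above the counter. Side rails, 24 mm high, have lips reaching in to y = +-37 mm over the sled's flanges: the sled moves only along x.
- front_stop (a point): Middle of the rear face of the front stop (two blocks, top 32 mm above the counter), 87 mm in front of the studs, 22 mm above the counter. With the sled against it the sled's origin is 52 mm in front of the studs. Axes as the lane's.
- catch (a joint): How far the spring catch's bar is pressed straight down, m: 0 = up, 0.013 = fully down. It stays level wherever pressed; about 3 N to start, 6 to 7 N fully down. Its two studs stand 9 mm above the bed and block the sled's runners; pressed 9 mm or more they are below the bed and the sled passes. It springs up when let go, once the sled is off the studs.
- catch_top (a point): Point on the flat top of the catch bar, centre line, at lane x = -70 mm; moves with the bar. The bar is a steel strip 26 mm wide along the lane's centre line, from lane x = -168 to +27 mm, top 30 mm above the counter when up, 17 mm when fully down. Its studs (8 mm along x) are at lane x = 0, y = +-16 to +-34 mm.
- sled: Loose grey plastic sled, 70 (x) x 88 x 68 mm, 0.3 to 0.6 kg. Origin at the centre of its underside, on the bed; axes as the lane's. Two runners either side of the bar; above it a tray (floor top 26 mm above the origin, rims 14 mm); at the rear a tall push plate. Starts 45 to 85 mm behind the studs; locked in front once its origin is over 39 mm in front of them.
- push_plate (a point): On the rear face of the sled's push plate, centre line, 35 mm behind the sled's origin and 52 mm above the counter. The plate is 74 mm wide, 6 mm thick, and spans 34 to 80 mm above the counter, over the bar. Push it towards lane +x. Axes as the lane's.
- tin: Loose white tub with black lid, 48 mm in diameter, 50 mm high, about 0.1 kg, standing in the sled's tray in front of the push plate. Origin at the centre of its underside.
- jug: Bystander: white bottle, 76 mm in diameter, 170 mm high, beyond the lane's front end. Origin at the centre of its underside.
- beaker: Bystander: clear plastic mug, 64 mm in diameter, 75 mm high, beside the lane on the side away from the robot. Origin at the centre of its underside.
- jar: Bystander: amber jar, 60 mm in diameter, 70 mm high, beside the lane on the side away from the robot. Origin at the centre of its underside.
Not all that is in view belongs to the job. Leave any turquoise look-alike of the sled alone.

How it is judged:
By the outcome, as a careful person would: the job done as asked, in the order asked, and still so for the second after the job is handed in, with the robot touching nothing.
It also fails if it takes over 48 s, if anything falls off the work surface, if the arm or the gripper's body presses on something with over 40 N, if the wrist force passes 120 N, or if a joint passes its speed limit or range.

### The arm

A 6-joint arm with a two-finger parallel gripper is mounted at the origin on the work surface. World frame = base frame: x ahead of the robot, y to its left, z up, the work surface at z = 0. Lengths are in m, angles in degrees, forces in N, time in s.
With the tool pointing down it reaches from about 0.35 to 0.875 m from the base axis. Payload 4.2 kg.
Tool frame: the origin (TCP) lies midway between the tips of the shut fingers; the grasp point (between the pads) lies 19 mm behind it; y points along the fingers, z is the direction in which the jaws open and shut, and the axes are right-handed (so a half turn about y gives the same grasp; the last joint's range is limited). The gripper opens to 87 mm and grips with 3 to 60 N. Pads are 19 mm wide; open, the fingers measure 117 mm over their backs; the gripper's body (75 mm by 190 mm) begins 51 mm behind the grasp point.
Start: joints at [83.113, 22.042, 0.453, 0, -68.411, -14.817], TCP at [0.231, 0.581, 0.223] pointing down, gripper open.
Joint ranges: [-179.83, 179.83], [-69.29, 118.12], [-61.27, 80.66], [-181.25, 117.63], [-171.15, -9.14], [-177.46, 177.46]. Speed limits (degrees/s): [159.86, 159.86, 180, 180, 180, 180].

### API

Orientations are given as [roll, pitch, yaw] about the fixed x, y, z axes, in that order (R = Rz(yaw) Ry(pitch) Rx(roll)).
In Python, from workcell import env gives the robot as it stands. The module is installed in compiled form; this text tells all that it offers. Calls block until the motion is done:
- env.goto(position, orientation): joint-space move of the TCP to a pose.
- env.move_straight(position, rotation=None, rate=0.15, force_limit=None): straight line of the TCP; rotation=None keeps the orientation; rate is the mean speed in m/s. With force_limit (N) it stops when the force on the tool has changed by that much, and returns True; else False.
- env.set_joints(angles): joint-space move.
- env.gripper_to(opening, grasp_force=None): opening from 0.0 (shut) to 1.0 (fully open); grasp_force is the grip in N (None keeps the last); returns when the fingers have stopped.
- env.dwell(seconds).
- env.inverse_kinematics(position, orientation): joint angles nearest the present ones, or None.
- env.read_state(): the state.
- env.grab_frame(name): name is "scene" or "top" or "wrist"; returns a dict with "image" (420x560x3 uint8, blue, green, red), "fx", "fy", "cx", "cy" (pixels), "position" and "orientation" of the camera in the world. Camera axes: x right, y up, looking along -z (the intrinsics and any distortion apply to the point x, -y, -z); pixel columns grow to the right and rows downward; lengths in m; the calibration is good to about 2 mm. A picture is of the moment at which its call begins. There is no depth.
A pose or a line that the arm cannot do raises env.Unreachable and nothing moves.
- env.close_job(): hands the job in, once; it reports no verdict.
Trained networks look in a picture, given as the dict that the camera call returned (one of the last four; its "shot" number tells which), for a name from the list of things; names that differ only in an ending like _2 or _b are one class to them, and where a whole thing is asked for, a point or a joint stands for the part that bears it (a point fixed in the world has none). Each returns a list of dicts, best first, with "score" (0 to 1); they miss things now and then, are a little off and sometimes report something else, mostly with a low value. They report only what shows in the picture. A call takes as long as a camera call. They do not tell look-alikes from the thing itself.
- env.search_frame(picture, thing): "xyz" ([x, y, z] in m, in world coordinates, good to about 4 mm: the middle of the surface that is visible of it).
- env.trace(picture, thing): "mask" (420x560 bool, what is visible of it).
The state is a dict: "clock": time; "joint_positions": joint angles; "qvel": joint speeds; "joint_torque": joint torques, N m; "position": TCP position; "tool_rot": TCP orientation; "force": force on the tool from outside, world axes, zero at the start; "wrist_torque": the same for the moment, N m; "opening": opening from 0.0 (shut) to 1.0 (fully open).
Only numpy, scipy, OpenCV 4.12 (cv2) and the standard library are available. Lean on these libraries where they do the work, as an engineer would, in place of code of your own. Each camera call takes 0.05 s, during which the arm holds its last target. There are 200 camera calls.

## Working session

There is one attempt and no reset: what is moved stays moved. The work goes in short steps, each a Python script; the robot and the scene stay as the last script left them, time stands still between calls to the robot, and variables do not carry over. Pictures are saved under pics/ and viewed, about 8 in all and at most 12, crops included, and the job is handed in when it is done.

```bash
mkdir -p pics; cat > h.py <<'E'
from workcell import env
import numpy as np, cv2
E
python3 - <<'E'
from h import *
for c in ("scene","top"):
    f=env.grab_frame(c); cv2.imwrite(f"pics/{c}0.png",f["image"])
    print(c,f["fx"],f["fy"],f["cx"],f["cy"],f["position"],f["orientation"],[k for k in f])
    for t in ("lane","catch","catch_top","sled","push_plate","tin","jug","beaker","jar","front_stop"):
        try: print(t,[(np.round(d["xyz"],3).tolist(),round(d["score"],2)) for d in env.search_frame(f,t)][:3])
        except Exception as e: print(t,e)
print(env.read_state())
E
```

```text
scene 469.63892944726825 469.63892944726825 282.86880339773717 210.19443361661072 [1.08231593 0.13596014 0.76206652] [ 37.59295126   0.2453012  101.90781036] ['image', 'fx', 'fy', 'cx', 'cy', 'position', 'orientation', 'shot']
lane [([0.509, -0.002, 0.022], 0.63)]
catch [([0.494, -0.021, 0.028], 0.57)]
catch_top [([0.493, -0.022, 0.03], 0.65), ([0.63, -0.164, 0.05], 0.32)]
sled [([0.512, -0.07, 0.046], 0.82), ([0.534, -0.273, 0.026], 0.71), ([0.362, -0.101, 0.035], 0.7)]
push_plate [([0.514, -0.071, 0.046], 0.88), ([0.363, -0.103, 0.031], 0.78), ([0.532, -0.269, 0.023], 0.73)]
tin [([0.505, -0.042, 0.078], 0.6)]
jug [([0.554, 0.178, 0.103], 0.87)]
beaker [([0.629, -0.161, 0.052], 0.77)]
jar [([0.656, -0.038, 0.064], 0.62)]
front_stop [([0.51, -0.003, 0.018], 0.66), ([0.494, -0.02, 0.027], 0.32)]
top 448.9163765601476 448.9163765601476 271.1981392925547 219.4699556798923 [ 0.48227928 -0.01044882  0.95809656] [  2.72745825   0.35316644 -90.64699533] ['image', 'fx', 'fy', 'cx', 'cy', 'position', 'orientation', 'shot']
lane [([0.495, -0.019, 0.026], 0.78)]
catch [([0.484, -0.101, 0.028],
[... 475 characters left out ...]
p [([0.493, -0.017, 0.021], 0.84)]
{'clock': 1.1, 'joint_positions': array([ 8.31144520e+01,  2.20406700e+01,  4.50833873e-01, -1.44915859e-03,
       -6.84108253e+01, -1.48173885e+01]), 'qvel': array([-0.02669792, -0.00296635,  0.02402874, -0.02313884,  0.06616401,
       -0.01190995]), 'joint_torque': array([-2.76897999e-04, -3.90475667e+01,  1.87621808e+01,  4.22438264e+00,
        1.53872289e-02, -2.82890733e-05]), 'position': array([0.23107439, 0.5806746 , 0.2225447 ]), 'tool_rot': array([-8.99990160e+01, -1.13352712e-03,  1.58296530e+02]), 'force': array([-0.53979082,  0.47494185,  0.10534363]), 'wrist_torque': array([-0.00584548,  0.00248616,  0.01963628]), 'opening': 1.0029608581442}
```

View pics/scene0.png

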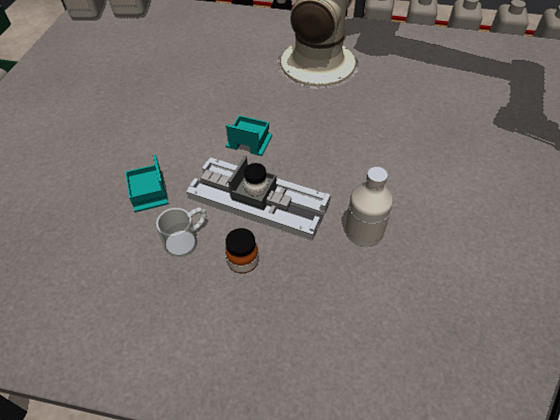

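View pics/top0.png

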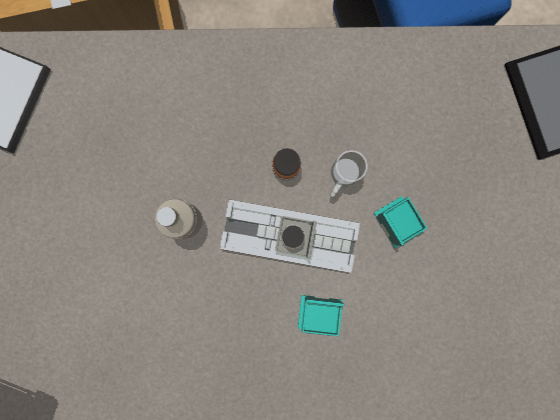

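The grey sled is at about (295,237) in the top view, inside the lane. The two turquoise ones at (322,315) and (402,221) are look-alikes. The jug is at the left (175,217), so lane +x points left in the image, which is about world +y. I'll confirm this in an enlarged crop.

```bash
python3 - <<'E'
from h import *
im=cv2.imread("pics/top0.png")[190:285,210:370]
cv2.imwrite("pics/crop0.png",cv2.resize(im,None,fx=5,fy=5,interpolation=cv2.INTER_CUBIC))
f=env.grab_frame("top")
m=env.trace(f,"lane")
for d in m[:2]:
    r=cv2.minAreaRect(cv2.findNonZero(d["mask"].astype(np.uint8))); print(d["score"],r,cv2.boxPoints(r))
E
```

```text
0.75 ((289.581298828125, 235.66262817382812), (133.69644165039062, 50.97629928588867), 9.972057342529297) [[219.32928 249.18976]
 [228.15674 198.98358]
 [359.8333  222.1355 ]
 [351.00586 272.34167]]
0.23 ((304.117431640625, 234.7693328857422), (92.92401885986328, 30.221328735351562), 3.012787342071533) [[256.92545 247.41713]
 [258.51382 217.23756]
 [351.30942 222.12154]
 [349.72104 252.3011 ]]
```

View pics/crop0.png

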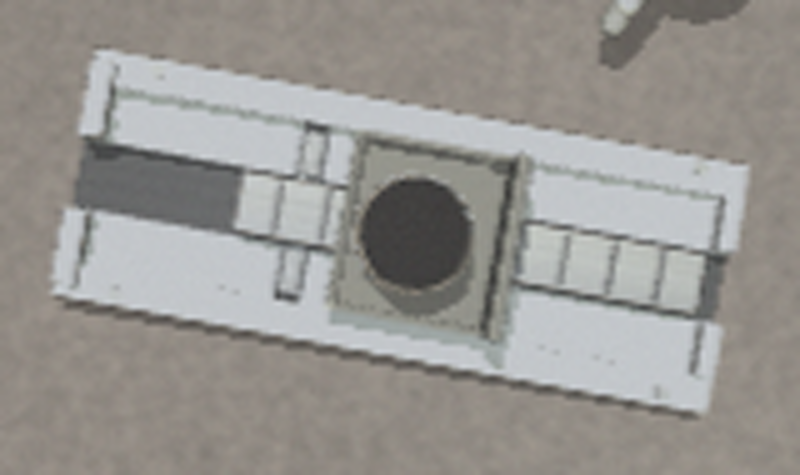

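The crop confirms it. The grey sled is on the lane with the push plate on its right (≈(510,250)), the studs at (300,210), and the bar running from (238,200) to (705,280). The front stops are on the left. Next I fit the lane frame from its corners and check that the pressing pose is feasible. The tool will lean back so the gripper body clears the tin.

```bash
cat >> h.py <<'E'
from scipy.spatial.transform import Rotation as Ro
def back(f,px,z):
    px=np.atleast_2d(px).astype(float)
    d=np.c_[(px[:,0]-f["cx"])/f["fx"],-(px[:,1]-f["cy"])/f["fy"],-np.ones(len(px))]
    d=Ro.from_euler("xyz",f["orientation"],degrees=True).apply(d); p=np.array(f["position"])
    return (p+d*((z-p[2])/d[:,2])[:,None])
def toolrot(ang,t,s=1):
    X=np.array([np.cos(ang),np.sin(ang),0]);Y=np.array([-X[1],X[0],0])
    d=np.sin(t)*X-np.cos(t)*np.array([0,0,1]); z=s*Y
    return Ro.from_matrix(np.c_[np.cross(d,z),d,z]).as_euler("xyz",degrees=True)
E
python3 - <<'E'
from h import *
f=env.grab_frame("top")
c=lambda p:np.array(p)/5.+[210-.4,190-.4]
P=back(f,c([[97,50],[748,165],[707,413],[53,295]]),.024)[:,:2]
print(P.round(4),[np.linalg.norm(P[i]-P[i-1]).round(4) for i in range(4)])
# right side is +x=left; lane coords: front-far(+97,y-), rear-far, rear-near, front-near ; lane y = rot90 of x
L=np.array([[97,-52.5],[-180,-52.5],[-180,52.5],[97,52.5]])/1000
A=L-L.mean(0);B=P-P.mean(0);ang=np.arctan2((A[:,0]*B[:,1]-A[:,1]*B[:,0]).sum(),(A*B).sum())
R=np.array([[np.cos(ang),-np.sin(ang)],[np.sin(ang),np.cos(ang)]]);o=P.mean(0)-R@L.mean(0)
print("ang",np.degrees(ang),"o",o,"res",(P-(L@R.T+o)).round(4).tolist())
tl=lambda px,z:((back(f,c(px),z)[:,:2]-o)@R*1000).round(1).tolist()
print("bar ends",tl([[238,200],[705,283]],.03),"studs",tl([[314,150],[288,275]],.021))
print("plate top rear edge",tl([[527,158],[500,360]],.08),"tin lid",tl([[416,233]],.088))
np.save("lane.npy",[ang,*o])
for n in ("jar","beaker","jug"): print(n,[tl((np.array(0),0),0) and ((np.array(d["xyz"][:2])-o)@R).round(3).tolist() for d in env.search_frame(f,n)[:1]])
for t in (12,15,20):
  for s in (1,-1):
    for x in (-.13,.02):
      p=[*(o+R@[x,0]),.03]; j=env.inverse_kinematics(p,toolrot(ang,np.radians(t),s)); print(t,s,x,None if j is None else np.round(j,0))
print(env.read_state()["clock"])
E
```

```text
[[ 0.5694  0.0825]
 [ 0.5182 -0.1882]
 [ 0.4157 -0.1691]
 [ 0.4675  0.1015]] [np.float64(0.1037), np.float64(0.2754), np.float64(0.1043), np.float64(0.2755)]
ang 79.25505638478474 o [ 0.50043165 -0.00255152] res [[-0.0007, -0.0005], [-0.0002, 0.001], [0.0004, 0.0005], [0.0005, -0.0011]]
bar ends [[27.1, -0.5], [-168.6, -0.5]] studs [[-0.1, -26.7], [1.4, 26.5]]
plate top rear edge [[-83.5, -35.5], [-86.6, 43.9]] tin lid [[-45.5, 1.1]]
jar [[-0.01, -0.14]]
beaker [[-0.136, -0.159]]
jug [[0.169, -0.0]]
12 1 -0.13 [ -5.  24. -24. -18. -42.   7.]
12 1 0.02 [ 13.  24. -25. -18. -38. -10.]
12 -1 -0.13 [  -5.   24.  -24.  -18.  -42. -173.]
12 -1 0.02 [ 13.  24. -25. -18. -38. 170.]
15 1 -0.13 [ -7.  25. -22. -22. -44.  12.]
15 1 0.02 [ 10.  24. -23. -22. -39.  -4.]
15 -1 -0.13 [  -7.   25.  -22.  -22.  -44. -168.]
15 -1 0.02 [ 10.  24. -23. -22. -39. 176.]
20 1 -0.13 [-11.  26. -19. -27. -48.  19.]
20 1 0.02 [  6.  24. -21. -29. -42.   4.]
20 -1 -0.13 [ -11.   26.  -19.  -27.  -48. -161.]
20 -1 0.02 [   6.   24.  -21.  -29.  -42. -176.]
1.4
```

```bash
cat >> h.py <<'E'
import os
if os.path.exists("lane.npy"):
    ang,ox,oy=np.load("lane.npy"); T=np.radians(15); RPY=toolrot(ang,T)
    def W(x,z,y=0): return [ox+np.cos(ang)*x-np.sin(ang)*y, oy+np.sin(ang)*x+np.cos(ang)*y, z]
    def LX(p): return np.array([np.cos(ang)*(p[0]-ox)+np.sin(ang)*(p[1]-oy), -np.sin(ang)*(p[0]-ox)+np.cos(ang)*(p[1]-oy), p[2]]).round(4)
    def st(n):
        s=env.read_state(); print(n,round(s["clock"],2),"lane",LX(s["position"]),"F",np.round(s["force"],1))
E
python3 - <<'E'
from h import *
env.gripper_to(0.0)
env.move_straight([0.231,0.581,0.29]); env.goto(W(-.118,.28),RPY); st("above")
env.move_straight(W(-.118,.06),rate=.12); st("near")
f=env.grab_frame("wrist"); cv2.imwrite("pics/w1.png",f["image"])
f=env.grab_frame("scene"); cv2.imwrite("pics/s1.png",cv2.resize(f["image"][110:290,110:410],None,fx=2.6,fy=2.6))
E
```

```text
above 6.16 lane [-1.174e-01 -2.000e-04  2.799e-01] F [ 0.4 -0.3 -0.1]
near 8.14 lane [-0.118  -0.0004  0.0606] F [0.8 0.2 0.4]
```

View pics/s1.png

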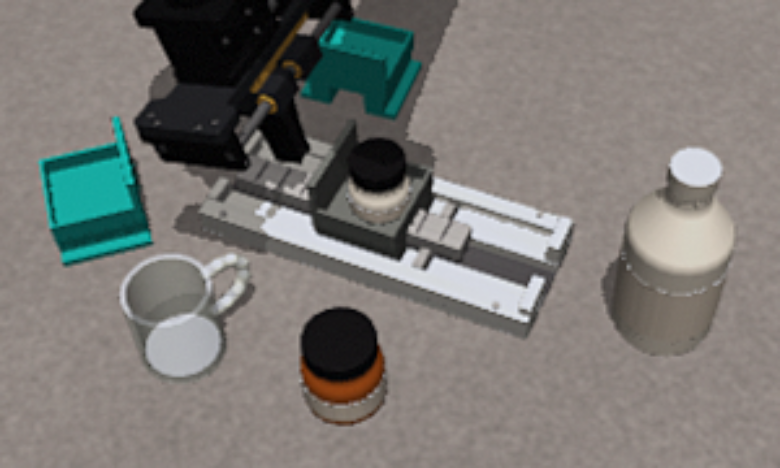

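View pics/w1.png

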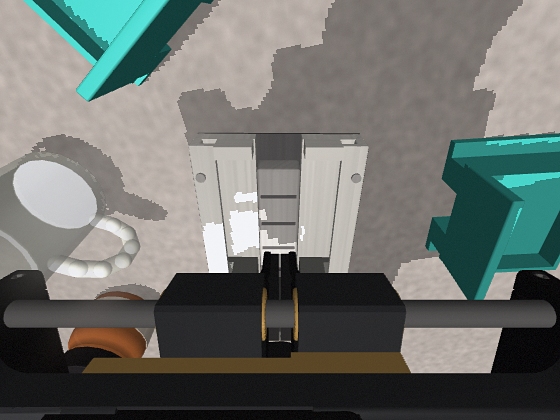

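The closed fingers are centred over the bar, just behind the push plate (scene crop (290,150)). The body overlaps the mug handle only in projection: it bottoms out at 78 mm or more, above the mug. Next I press the bar until it bottoms out.

```bash
python3 - <<'E'
from h import *
print(env.move_straight(W(-.118,.036),rate=.06)); st("touch?")
print(env.move_straight(W(-.118,.016),rate=.02,force_limit=10)); st("bottom")
f=env.grab_frame("scene"); cv2.imwrite("pics/s2.png",cv2.resize(f["image"][110:290,110:410],None,fx=2.6,fy=2.6))
E
```

```text
False
touch? 8.79 lane [-0.1181  0.0002  0.0355] F [ 0.3 -0.8  0.2]
True
bottom 9.62 lane [-0.118  -0.0004  0.0195] F [-0.7  0.3  7.5]
```

View pics/s2.png

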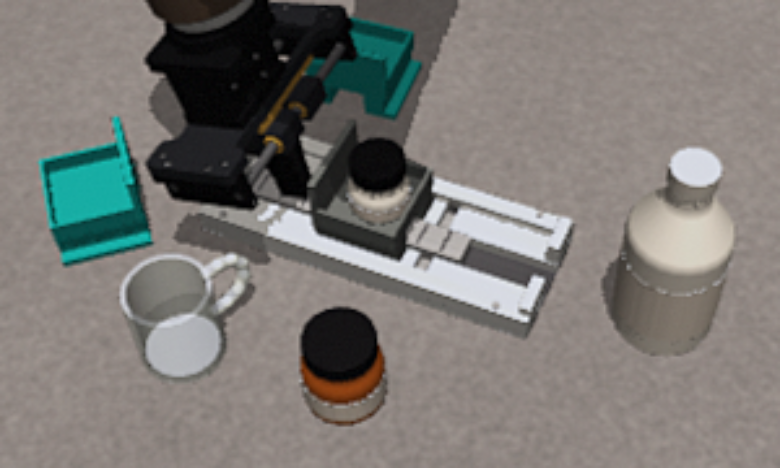

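The bar is down: its far end has sunk between the rails (≈(440,240)), with 7.5 N and a hard stop at TCP z = 19.5 mm. I'll back off 1 mm and push.

```bash
python3 - <<'E'
from h import *
z=.0203
print(env.move_straight(W(-.03,z),rate=.045,force_limit=14)); st("mid")
if LX(env.read_state()["position"])[0]>-.04:
    print(env.move_straight(W(.024,z),rate=.035,force_limit=10)); st("end")
f=env.grab_frame("scene"); cv2.imwrite("pics/s3.png",cv2.resize(f["image"][110:290,110:410],None,fx=2.6,fy=2.6))
E
```

```text
False
mid 11.78 lane [-0.0317 -0.0004  0.0202] F [ 0.9 -7.4  3.1]
True
end 12.93 lane [ 0.0106 -0.0001  0.0202] F [-1.3 -3.3  2.8]
```

View pics/s3.png

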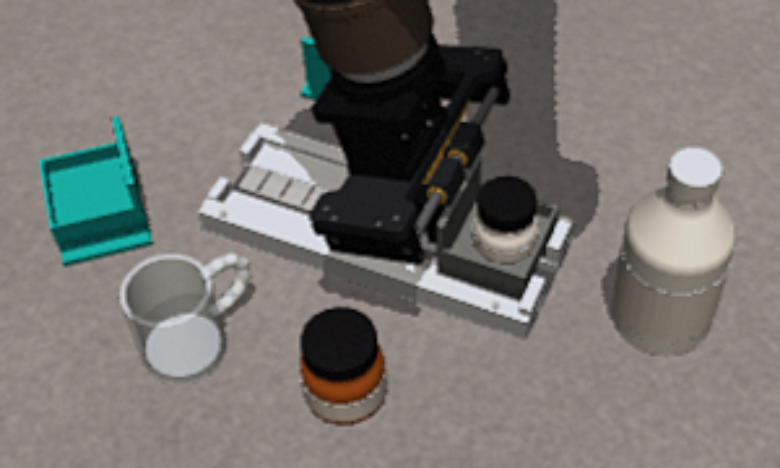

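The sled's front is at the stop blocks (≈(545,270)), and the TCP is at 10.6 mm, matching the predicted 11 mm. Next I back off while still pressing, release, retreat, and look.

```bash
python3 - <<'E'
from h import *
env.move_straight(W(-.006,.0203),rate=.03); env.move_straight(W(-.008,.06),rate=.05); env.move_straight(W(-.03,.25)); 
env.move_straight(W(-.16,.28)); env.dwell(.5); st("up")
f=env.grab_frame("scene"); im=f["image"][120:250,180:400]; a=cv2.resize(im,None,fx=3.5,fy=3.5,interpolation=cv2.INTER_CUBIC); cv2.imwrite("pics/s4.png",a[:600,:800])
for t in ("push_plate","tin","catch_top","jar","beaker","jug"): print(t,[LX(d["xyz"]).tolist() for d in env.search_frame(f,t)[:1]])
g=env.grab_frame("top"); cv2.imwrite("pics/t4.png",cv2.resize(g["image"][190:285,210:370],None,fx=5,fy=5,interpolation=cv2.INTER_CUBIC))
for t in ("jar","beaker","jug"): print(t,[LX(d["xyz"]).tolist() for d in env.search_frame(g,t)[:1]])
E
```

```text
up 17.61 lane [-0.1598  0.      0.28  ] F [-0.2  0.2 -0. ]
push_plate [[-0.2556, -0.0836, 0.0238]]
tin [[0.062, -0.0146, 0.0829]]
catch_top [[0.1876, -0.0212, 0.1073]]
jar [[-0.006, -0.1602, 0.0647]]
beaker [[-0.1349, -0.1557, 0.0492]]
jug [[0.1863, -0.0164, 0.1052]]
jar [[-0.011, -0.1404, 0.07]]
beaker [[-0.1421, -0.1821, 0.0588]]
jug [[0.1696, -0.0023, 0.1221]]
```

View pics/s4.png

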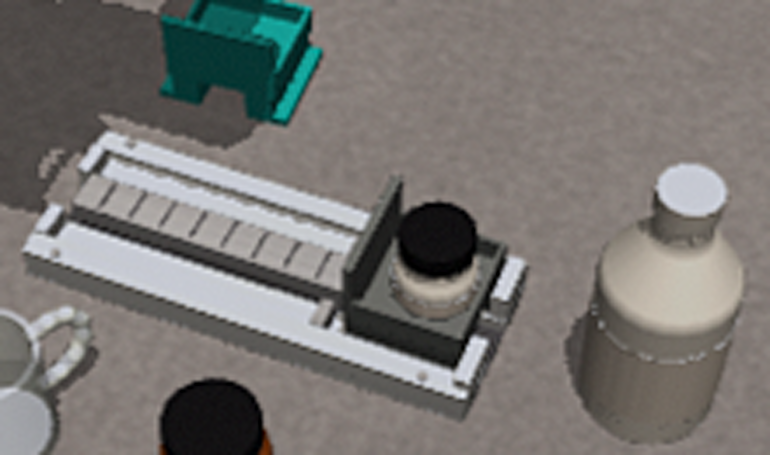

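View pics/t4.png

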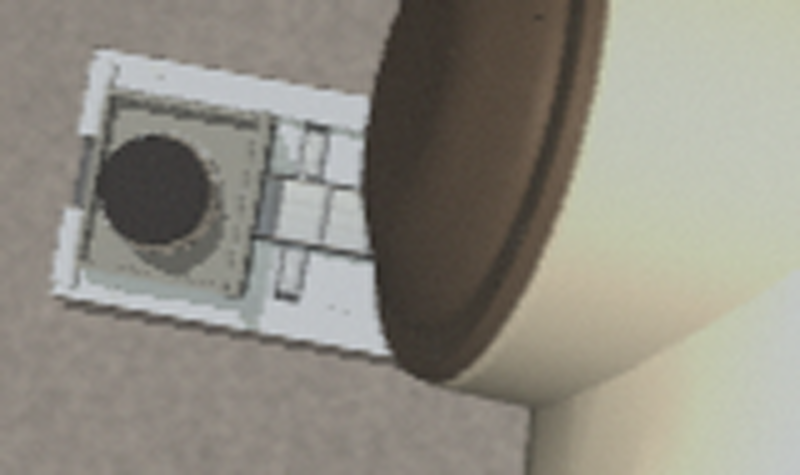

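Both views show the sled at the stop blocks, the tin standing in it, and the bar and stud raised behind it (stud at (323,312) in the scene crop). I'll check the plate position by number, then hand in.

```bash
python3 - <<'E'
from h import *
g=env.grab_frame("top")
q=[LX(p) for p in back(g,np.array([[277,118],[243,299]])/5.+[209.6,189.6],.08)]; print("plate rear",q)
if min(a[0] for a in q)>.010: env.close_job(); print("closed")
E
```

```text
plate rear [array([ 0.0156, -0.0339,  0.08  ]), array([0.0162, 0.0382, 0.08  ])]
the job is handed in; nothing more can be done
closed
```

The sled is locked against the front stop with the catch up behind it, and the job is handed in. The robot's clock read about 18 s of the 48 s allowed. `close_job` reports no verdict, so success rests on my own checks.

**What I did:** I pressed the bar to its hard stop with the shut fingertips (7.5 N), with the tool leaning back 15° so the gripper body cleared the tin. I then eased off by just under 1 mm and slid forward along the bar, pushing the plate. At TCP lane x = 10.6 mm the force limit tripped, where I had predicted about 11 mm for the front stop. Then I backed off while still pressing, let the bar up and retreated.

**Last checks:**
- **Sled:** the rear face of the push plate measured about 16 mm in front of the studs. The nominal figure at the stop is 17 mm and the camera is good to about 2 mm. That puts the sled's origin near 51 mm, past the 39 mm lock point.
- **Catch and tin:** the pictures show the bar and studs up behind the sled and the tin standing in the tray.
- **Bystanders:** the jug and jar read within a few millimetres of where they started in both views. The beaker did the same in the scene view, and in the picture it stands where it was.

**Disagreements:**
- The beaker's top-view reading was 23 mm off in lane y, with the arm in that view. I believe the scene view.
- In the final scene image, the network's `push_plate` and `catch_top` hits landed on a turquoise look-alike and on the jug. I ignored them and used the pictures instead.

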